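Hold the chamber lid open at the pointer

TASK

The blue window lid of the small vacuum chamber is shut under a captive brass wing nut: turn the wing nut anticlockwise (seen from above) as far as it goes, about a quarter turn, so that its tongue swings off the lid's edge. Then take the lid by its green ball knob, swing it up until the lid lies in line with the red pointer on the chamber's side, and finish while still holding it there by the ball, at rest, because it falls shut on its own. Do not force the lid against the tongue, do not move the red pointer, and leave the things standing around where they are.

Things in the scene. Friction and masses are not known exactly. Their poses are not given: they have to be found in the camera images.
- chamber: open-topped aluminium box fixed to the top, 130 (x) x 180 (y) x 70 mm high; origin at the centre of its underside, x from the front (nut, ball) to the hinge at the back, y along the hinge. Yaw up to 0.28 rad. On its +y side a white quadrant scale (radius 107 mm, at y = 94 mm); on its -y side a port tube. In front of the front wall (x = -65 mm) stand only the nut and the ball
- hinge (a point): middle of the lid's hinge axis, at (73, 0, 74) mm in the chamber's frame; the axis runs along the chamber's y and is shared by lid and pointer
- lid (a joint): opening angle of the lid (rad), 0 = shut and level, grows as its front edge goes up and back (turning about the chamber's +y); stop at 1.75. The lid is a blue frame with a whitish translucent pane, 130 x 180 x 8 mm, 0.4 to 0.8 kg in all; a free hinge, no spring: it falls shut when let go
- lid_ball (a point): green ball knob, 26 mm across, on a thin steel stalk (8 mm) that sticks out 36 mm from the lid's front edge; origin at its centre, 174 mm from the hinge axis, with the lid shut at (-101, 30, 74) mm in the chamber's frame. Pinched from above with the fingers closing along the hinge axis, it pivots between the pads as the lid swings, so the tool can stay upright. Part of the lid
- lid_front (a point): on the lid's front edge at the foot of the ball's stalk, 138 mm from the hinge axis; axes turn with the lid, x along the lid towards the hinge
- pointer (a joint): angle of the red pointer (rad), measured like the lid's: the lid is in line with it when both joint values are equal. Between 0.5 and 1.0; held by friction, not to be moved
- pointer_tip (a point): outer end of the red pointer arm (8 mm wide, red, black hub), 126 mm from the hinge axis and at y = 99 mm in the chamber's frame; x along the pointer towards the hinge
- wing_nut (a joint): turn of the wing nut (rad), anticlockwise from above; starts at 0 to 0.15, stop at 1.4. At 0 wings and dark tongue lie along the chamber's x, tongue over the lid's front edge; from 1.2 on the tongue is clear of the lid. Friction 0.06 N m: it stays where it is left; it does not rise or sink
- nut_grip (a point): middle of the brass wings (44 mm long, 10 mm thick, 22 mm tall, top 11 mm above this point) on the nut's vertical axis, at (-81, -55, 106) mm in the chamber's frame; x turns with the nut and runs along the wings. The tongue, 26 mm long and 10 mm wide, starts 19 mm below this point
- grease_jar: bystander: white jar with black cap, 50x50x39 mm; origin at the centre of its underside
- oil_bottle: bystander: white bottle with red cap, 49x62x178 mm, behind the chamber; origin at the centre of its underside
- gasket_tin: bystander: flat round grey tin, 62x62x22 mm, behind the chamber; origin at the centre of its underside

How it is judged:
By the outcome, as a careful person would: the job done as asked, in the order asked, and still so for the second after the job is handed in, while the arm keeps its last pose, push and grip.
It also fails if it takes over 50 s, if anything falls off the work surface, if the arm or the gripper's body presses on something with over 40 N, if the wrist force passes 120 N, or if a joint passes its speed limit or range.

ROBOT

A 7-joint arm with a two-finger parallel gripper is mounted at the origin on the work surface; the furniture and walls round the work are solid. World frame = base frame: x ahead of the robot, y to its left, z up, the work surface at z = 0. Lengths are in m, angles in rad, forces in N, time in s.
With the tool pointing down it reaches from about 0.4 to 0.85 m from the base axis. Payload 4.5 kg.
Tool frame: the origin (TCP) lies between the finger pads, 19 mm behind the fingertips; this is the grasp point; z points along the fingers, y is the line along which they close (so a half turn about z gives the same grasp; the last joint's range is limited). The gripper opens to 88 mm and grips with 3 to 60 N. Pads are 18 mm wide; open, the fingers measure 123 mm over their backs; the gripper's body (75 mm by 187 mm) begins 45 mm behind the grasp point.
Start: joints at [-1.127, 0.689, -0.195, 1.565, 0.157, 0.902, -0.215], TCP at [0.249, 0.573, 0.257] pointing down, gripper open.
Joint ranges: [-3.01, 3.01], [-0.46, 2.08], [-1.47, 1.51], [0.13, 2.56], [-1, 4.14], [0.04, 2.09], [-2.66, 2.66]. Speed limits (rad/s): [2.57, 2.57, 3.14, 3.14, 3.14, 3.14, 3.14].

INTERFACE

Orientations are given as a unit quaternion [x, y, z, w].
In Python, from plant import r, optics gives the robot as it stands.
- The arm moves only by the shell command python3 -m pendant 'ROWS' [OPENING] [FORCE]. ROWS is JSON, a list of rows, each a list of 6 numbers: the shift along the tool's x, y, z as a fraction of full scale, then the turn, a rotation vector about the tool's x, y, z as a fraction of full scale. A call has 1 to 5 rows; each row shifts and turns the commanded pose from where the row before left it, along the tool's axes as they then stand; what a row does not reach is not made up. Full scale, the value 1, is 0.025 m for a shift and pi rad for a turn. A row lasts 1/12 s, in which the tool goes at most 41.7 mm and 7.16 degrees, less where a joint would pass 70% of its speed; a pose out of reach is approached as far as the arm can. A call with a number of a shift or a turn outside -1 to 1 is refused whole. A call with a gripper value outside its range is refused whole. OPENING is the opening, from -1 (shut) to 1 (fully open), set as the call begins (- or left out, the last holds). The fingers move at their own pace and stop on an object; FORCE is the grip in N (left out, the last holds). Time passes only in rows, so rows that do not move let the fingers close. It gives the time, the measured TCP pose, the force, the opening and the grip force at its end, in the units of the state.
- r.get_state(): the state, without advancing time (a new reading comes with each control period).
- optics.snapshot(name): name is "scene" or "side" or "wrist"; returns (picture, depth): 384x512x3 uint8, blue, green, red; 384x512 float32, m along the optical axis (not along the pixel's ray), 0 where there is no reading.
- optics.calibration(name): a dict with "vfov" (degrees; the focal length in pixels is half the picture's height over the tangent of half this angle, whatever the lens; pixels are square), "cx", "cy" (the principal point, pixels), "cam_to_world" (4x4, takes a point from camera to world coordinates); the wrist camera has in their place "tool_from_camera" (4x4, takes a point from camera to tool coordinates, whose origin is the TCP and whose axes are the flange's). Camera axes: x right, y up, looking along -z (the intrinsics and any distortion apply to the point x, -y, -z); pixel columns grow to the right and rows downward; lengths in m; the calibration is good to about 2 mm. The wrist camera is an equidistant fisheye: a pixel r from the principal point sees the ray r / f radians off the axis. A picture is of the moment at which its call begins: read the wrist's pose just before it. calibration takes no time and is no camera call.
- r.finish_job(): hands the job in; it is judged then, once.
The state is a dict: "clock": time; "q": joint angles; "qd": joint speeds; "joint_torque": joint torques, N m; "tool_pos": TCP position; "eef_rot": TCP orientation; "contact_force": force on the tool from outside, world axes, zero at the start; "moment": the same for the moment, N m; "opening": opening from 0.0 (shut) to 1.0 (fully open); "finger_force": force on a finger pad.
Only numpy, scipy, OpenCV 4.12 (cv2) and the standard library are available. Lean on these libraries where they do the work, as an engineer would, in place of code of your own. Each camera call takes 0.05 s, during which the arm holds its last target. There are 200 camera calls.

## Working session

There is one attempt and no reset: what is moved stays moved. The work goes in short steps, Python scripts to look and compute and a shell command to move; the robot and the scene stay as the last step left them, time stands still between calls to the robot, and variables do not carry over. Pictures are saved under pics/ and viewed, at most 10 in all, crops included, and the job is handed in when it is done.

```bash
ls; mkdir -p pics
python3 - <<'E'
from plant import r, optics
import cv2,numpy as np
s=r.get_state(); print({k:np.round(v,4).tolist() for k,v in s.items()})
ims=[]
for n in("scene","side"):
    p,d=optics.snapshot(n); cv2.imwrite(f"pics/{n}0.png",p); np.savez(f"{n}0.npz",p=p,d=d); c=optics.calibration(n)
    print(n,{k:np.round(v,4).tolist() if not isinstance(v,str) else v for k,v in c.items()})
E
```

```text
pics
{'clock': 0.0, 'q': [-1.1272, 0.69, -0.1945, 1.5664, 0.1573, 0.9025, -0.2151], 'qd': [-0.0008, 0.0001, 0.0003, 0.0008, 0.0012, 0.001, -0.0011], 'joint_torque': [0.0002, -52.7554, -1.2674, -15.3431, -0.0527, 0.0064, 0.0002], 'tool_pos': [0.2488, 0.5727, 0.2566], 'eef_rot': [0.2034, 0.9791, -0.0009, -0.0001], 'contact_force': [0.8419, 0.2761, 0.1656], 'moment': [0.0196, -0.0378, 0.0204], 'finger_force': 0.0, 'opening': 0.9985}
scene {'vfov': 46.993, 'cx': 256.1879, 'cy': 195.0176, 'cam_to_world': [[-0.5513, 0.4392, -0.7093, 0.0201], [-0.8342, -0.2753, 0.4779, 0.3906], [0.0147, 0.8552, 0.5182, 0.5238], [0.0, 0.0, 0.0, 1.0]]}
side {'vfov': 44.5217, 'cx': 250.4521, 'cy': 191.7963, 'cam_to_world': [[-0.9602, 0.1931, -0.2019, 0.4423], [-0.2793, -0.645, 0.7113, 0.6133], [0.0072, 0.7394, 0.6733, 0.6802], [0.0, 0.0, 0.0, 1.0]]}
```

View pics/scene0.png

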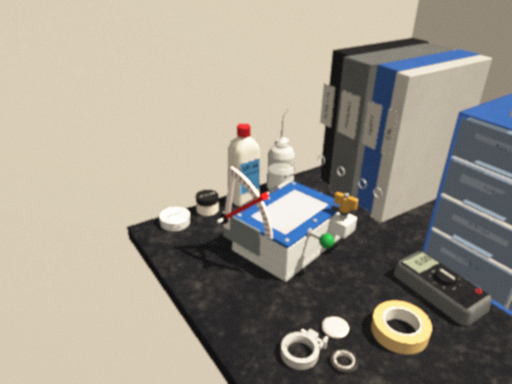

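View pics/side0.png

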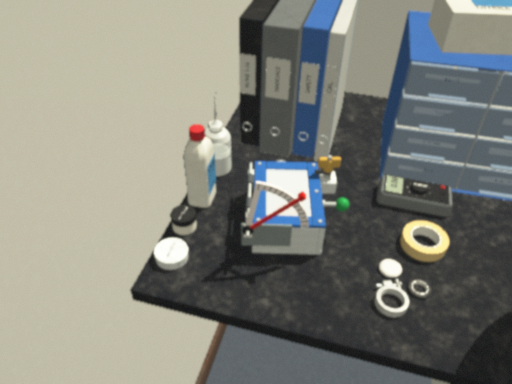

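The scene view shows the ball at about (327,240), the nut at (345,203), and the red pointer from (222,221) to (266,197). In the side view the ball is at (343,203), the nut at (330,163), and the pointer from (248,232) to (302,197).

```bash
cat > h.py <<'E'
import numpy as np,cv2
from scipy.spatial.transform import Rotation as R
from plant import r, optics
def ray(n,uv):
    c=optics.calibration(n); f=192/np.tan(np.radians(c["vfov"]/2)); T=np.array(c["cam_to_world"])
    d=np.array([(uv[0]-c["cx"])/f,-(uv[1]-c["cy"])/f,-1.]); return T[:3,3],T[:3,:3]@d
def onz(n,uv,z):
    o,d=ray(n,uv); return o+d*(z-o[2])/d[2]
def tri(a,b):   # (cam,uv) x2 -> midpoint, gap
    (o1,d1),(o2,d2)=ray(*a),ray(*b)
    s=np.linalg.lstsq(np.c_[d1,-d2],o2-o1,rcond=None)[0]
    p,q=o1+s[0]*d1,o2+s[1]*d2; return (p+q)/2,np.linalg.norm(p-q)
H={'green':((50,120,50),(80,255,255)),'brass':((12,130,80),(26,255,255)),'red':((172,150,90),(180,255,255)),'red2':((0,150,90),(5,255,255)),'blue':((102,120,80),(122,255,255))}
def mask(p,*cs):
    h=cv2.cvtColor(p,cv2.COLOR_BGR2HSV); return sum(cv2.inRange(h,*map(np.array,H[c])) for c in cs)
def blobs(m,amin=15):
    n,l,s,c=cv2.connectedComponentsWithStats(m); return [(s[i].tolist(),c[i].round(1).tolist(),l==i) for i in range(1,n) if s[i,4]>=amin]
E
python3 - <<'E'
from h import *
for n in("scene","side"):
    z=np.load(n+"0.npz"); p,d=z['p'],z['d']
    for c in(['green'],['brass'],['red','red2'],['blue']):
        for s,ce,m in blobs(mask(p,*c)):
            v=d[m]; v=v[v>0]; print(n,c[0],s,ce,np.round(np.median(v),3) if len(v) else None)
E
python3 - <<'E'
import cv2,numpy as np
a=cv2.imread('pics/scene0.png')[155:285,205:375]; b=cv2.imread('pics/side0.png')[140:265,230:370]
f=lambda i:cv2.resize(i,None,fx=4,fy=4,interpolation=cv2.INTER_CUBIC)
cv2.imwrite('pics/sc.png',f(a)); cv2.imwrite('pics/sd.png',f(b))
E
```

```text
scene green [320, 234, 14, 15, 155] [327.0, 240.6] 0.737
scene brass [334, 192, 24, 21, 320] [345.9, 202.1] 0.792
scene brass [372, 316, 47, 38, 320] [392.1, 341.2] 0.638
scene red [238, 124, 12, 13, 144] [243.4, 129.9] 0.9
scene red [226, 191, 42, 28, 179] [248.7, 204.0] 0.739
scene red [475, 289, 7, 5, 29] [478.1, 290.9] 0.705
scene blue [358, 50, 118, 161, 2294] [391.6, 111.7] 0.866
scene blue [423, 94, 89, 158, 1373] [477.5, 133.4] 0.689
scene blue [242, 161, 16, 20, 124] [250.1, 169.3] 0.934
scene blue [265, 182, 74, 65, 1167] [301.7, 212.5] 0.812
scene blue [235, 205, 29, 29, 280] [251.3, 218.0] 0.794
scene blue [492, 300, 20, 16, 88] [501.3, 307.1] 0.718
side green [337, 197, 12, 14, 146] [342.3, 203.6] 0.868
side brass [319, 156, 23, 17, 245] [329.2, 162.9] 0.914
side red [190, 125, 14, 15, 184] [196.5, 132.0] 0.873
side red [251, 193, 54, 36, 150] [279.7, 209.9] 0.788
side blue [293, 0, 48, 156, 2669] [313.8, 68.4] 0.956
side blue [381, 12, 131, 161, 3343] [427.9, 64.2] 0.908
side blue [254, 160, 72, 67, 1170] [299.3, 185.4] 0.925
side blue [253, 191, 12, 31, 200] [260.2, 206.6] 0.862
side blue [456, 190, 23, 5, 57] [466.9, 191.9] 1.01
side blue [267, 217, 33, 10, 220] [285.6, 220.6] 0.838
```

View pics/sc.png

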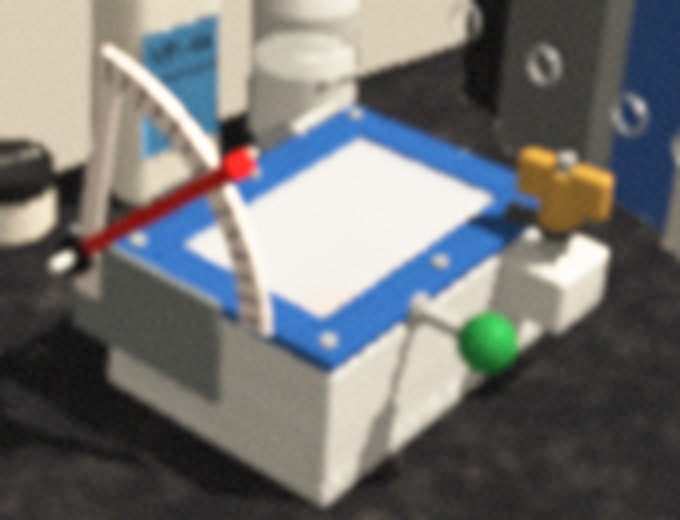

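View pics/sd.png

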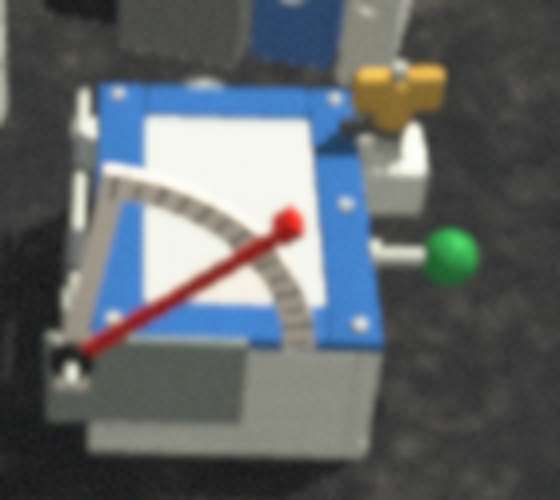

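Both crops show the details sharply. In the scene view the pointer hub is at (223,217) and the red tip at (265.5,196). In the side view the hub is at (248,231) and the tip at (302,196). The wings lie roughly along the chamber's x, with the tongue over the lid.

Run:
```python
from h import *
P={}
def T(k,a,b):
    p,g=tri(("scene",a),("side",b)); P[k]=p; print(k,p.round(4),'gap',round(g,4))
T('ball',(327,240.6),(342.3,203.6))
T('nut',(345.9,202.1),(329.2,162.9))
c=lambda x,y:(x/4+205-.4,y/4+155-.4); e=lambda x,y:(x/4+230-.4,y/4+140-.4)
T('hub',c(74,248),e(72,362)); T('tip',c(242,163),e(289,223))
T('c_front+y',c(330,370),e(380,347)); T('c_back-y',c(360,106),e(98,85))
T('screw_b-y',c(357,114),e(119,93)); T('screw_f+y',c(328,340),e(360,323)); T('screw_b+y',c(139,239),e(113,317)); T('screw_fm',c(440,262),e(346,204))
T('stalk foot',c(420,303),e(376,246))
loc={'ball':(-101,30,74),'nut':(-81,-55,106)}
# wings mask depth & yaw from ball-nut
v=P['nut']-P['ball']; a=np.arctan2(v[1],v[0])-np.arctan2(-85,20); print('yaw ball-nut',a,np.linalg.norm(v[:2]))
v=P['screw_f+y']-P['screw_b+y']; print('yaw screws',np.arctan2(-v[1],-v[0]),np.linalg.norm(v))
v=P['c_front+y']-P['c_back-y']; w=np.array([-130,180]); print('yaw diag',np.arctan2(v[1],v[0])-np.arctan2(w[1],w[0]),np.linalg.norm(v))
yaw=a
Rz=R.from_euler('z',yaw).as_matrix()
for k in loc: print('chamber origin from',k,P[k]-Rz@np.array(loc[k])/1000)
o=P['ball']-Rz@np.array(loc['ball'])/1000
for k in P: print(k,(Rz.T@(P[k]-o)*1000).round(1))
```

```text
ball [ 0.4501 -0.0455  0.0729] gap 0.001
nut [ 0.4907 -0.1222  0.1023] gap 0.0006
hub [0.6006 0.0713 0.0764] gap 0.002
tip [0.5164 0.0397 0.1541] gap 0.0024
c_front+y [0.4722 0.0223 0.0728] gap 0.0011
c_back-y [ 0.6449 -0.1264  0.07  ] gap 0.0011
screw_b-y [ 0.6301 -0.1131  0.0772] gap 0.0007
screw_f+y [0.483  0.0157 0.0786] gap 0.0009
screw_b+y [0.5899 0.0427 0.0782] gap 0.0002
screw_fm [ 0.5033 -0.0621  0.0777] gap 0.0007
stalk foot [ 0.4845 -0.0357  0.0778] gap 0.0026
yaw ball-nut 0.2555274842246342 0.0868129342131202
yaw screws 0.2477449201063623 0.11035951031568873
yaw diag 0.23449041796186032 0.22793059194154075
chamber origin from ball [ 0.55545267 -0.04895312 -0.001136  ]
chamber origin from nut [ 0.55521496 -0.04850382 -0.00366756]
ball [-101.   30.   74.]
nut [-81.1 -54.5 103.5]
hub [ 74.  104.9  77.5]
tip [-15.4  95.7 155.2]
c_front+y [-62.6  90.   74. ]
c_back-y [ 67.  -97.6  71.1]
screw_b-y [ 56.1 -81.   78.3]
screw_f+y [-53.8  80.9  79.8]
screw_b+y [56.5 80.  79.3]
screw_fm [-53.7   0.4  78.8]
stalk foot [-65.3  30.7  78.9]
```

```bash
cat >> h.py <<'E'
YAW=0.25; O=np.array([.5553,-.0487,-.001]); Rz=R.from_euler('z',YAW).as_matrix()
def toW(l): return O+Rz@(np.array(l)/1000)
def toC(w): return Rz.T@(np.array(w)-O)*1000
def st():
    s=r.get_state(); q=R.from_quat(s['eef_rot']).as_matrix()
    print('t',round(s['clock'],2),'tcp',np.round(s['tool_pos'],4),'chamber',toC(s['tool_pos']).round(1),'yYaw',round(np.arctan2(q[1,1],q[0,1]),3),'tilt',np.round(q[:2,2],3),'F',np.round(s['contact_force'],1),'op',round(s['opening'],3),'ff',round(s['finger_force'],1),'q7',round(s['q'][6],2)); return np.array(s['tool_pos']),q
def go(l):  # tool-axis shift (full-scale units) to chamber point l
    p,q=st(); print('shift units',(q.T@(toW(l)-p)/.025).round(2))
E
python3 - <<'E'
from h import *
for n in("scene","side"):
    p=np.load(n+"0.npz")['p']; b=[x for x in blobs(mask(p,'red','red2')) if x[0][1]>185 and x[0][0]<300][0]
    v,u=np.nonzero(b[2]); pts=[]
    for a,c in zip(u,v):
        o,d=ray(n,(a,c)); oc=toC(o); dc=Rz.T@d*1000; pts.append((oc+dc*(99-oc[1])/dc[1])[[0,2]])
    pts=np.array(pts,np.float32); l=cv2.fitLine(pts,cv2.DIST_HUBER,0,.01,.01).ravel(); t=(pts-[73,74])
    print(n,'slope',np.arctan(-l[1]/l[0]),'bearing',np.median(np.arctan2(t[:,1],-t[:,0])[np.hypot(*t.T)>60]),'rmax',np.hypot(*t.T).max())
E
M='python3 -m pendant'
for i in 1 2 3 4 5; do python3 -m pendant '[[-0.8,-0.87,0,0,0,0],[-0.8,-0.87,0,0,0,0],[-0.8,-0.87,0,0,0,0],[-0.8,-0.87,0,0,0,0],[-0.8,-0.87,0,0,0,0]]'; done
python3 -c "from h import *;st()"
```

```text
scene slope 0.7412257 bearing 0.7478932219798463 rmax 132.2075838523927
side slope 0.7543948 bearing 0.7304221589235863 rmax 125.91938968394219
clock: 0.52
tool_pos: [0.2975, 0.4321, 0.2571]
eef_rot: [0.203, 0.979, -0.0, -0.0]
contact_force: [0.0, -0.3, -0.1]
opening: 0.999
finger_force: 0.0
clock: 0.93
tool_pos: [0.3459, 0.2926, 0.2573]
eef_rot: [0.203, 0.979, -0.0, -0.0]
contact_force: [0.3, -0.0, 0.3]
opening: 0.999
finger_force: 0.0
clock: 1.35
tool_pos: [0.3943, 0.153, 0.2573]
eef_rot: [0.203, 0.979, -0.0, -0.0]
contact_force: [-0.4, -0.1, -0.1]
opening: 0.998
finger_force: 0.0
clock: 1.77
tool_pos: [0.4426, 0.0134, 0.2573]
eef_rot: [0.203, 0.979, -0.0, -0.0]
contact_force: [0.2, 0.1, 0.2]
opening: 1.006
finger_force: 0.0
clock: 2.18
tool_pos: [0.491, -0.1262, 0.2572]
eef_rot: [0.204, 0.979, 0.0, -0.0]
contact_force: [1.2, 1.3, 0.1]
opening: 0.997
finger_force: 0.0
t 2.18 tcp [ 0.491  -0.1262  0.2572] chamber [-81.5 -59.2 258.2] yYaw 1.161 tilt [-0.001  0.   ] F [1.2 1.3 0.1] op 0.997 ff 0.0 q7 1.09
```

```bash
for i in 1 2 3 4; do python3 -m pendant '[[0,0,0,0,0,0.0383],[0,0,0,0,0,0.0383],[0,0,0,0,0,0.0383],[0,0,0,0,0,0.0383],[0,0,0,0,0,0.0383]]' 0 20 >/dev/null; done
python3 - <<'E'
from h import *
go((-81,-55,112))
s=r.get_state(); c=optics.calibration("wrist"); p,d=optics.snapshot("wrist"); cv2.imwrite("pics/w1.png",p)
print({k:np.round(v,4).tolist() if not isinstance(v,str) else v for k,v in c.items()})
for n in('brass','green'):
    for x in blobs(mask(p,n),40): print(n,x[:2],cv2.minAreaRect(np.argwhere(x[2])[:,::-1].astype(np.float32)))
E
```

```text
t 3.85 tcp [ 0.4908 -0.1244  0.2571] chamber [-81.3 -57.4 258.1] yYaw -1.251 tilt [-0.001  0.   ] F [-0.3 -0.6  0.5] op 0.499 ff 0.0 q7 -0.7
shift units [ 0.02 -0.09  5.85]
{'vfov': 65.7065, 'cx': 252.2759, 'cy': 189.2352, 'tool_from_camera': [[-0.0005, 0.9634, 0.268, 0.0683], [1.0, 0.0004, 0.0003, -0.0004], [0.0001, 0.268, -0.9634, -0.1275], [0.0, 0.0, 0.0, 1.0]]}
brass ([241, 158, 17, 26, 264], [248.8, 170.1]) ((249.0, 170.5), (25.0, 16.0), 90.0)
brass ([244, 186, 11, 18, 172], [249.2, 194.2]) ((249.0, 194.5), (17.0, 10.0), 90.0)
brass ([139, 257, 19, 52, 520], [146.1, 282.0]) ((147.63595581054688, 282.42120361328125), (17.756807327270508, 51.104957580566406), 1.9091522693634033)
brass ([347, 256, 20, 53, 524], [358.4, 281.7]) ((357.0311584472656, 281.9980773925781), (51.898738861083984, 18.276838302612305), 86.42366790771484)
brass ([139, 307, 303, 26, 1430], [317.7, 322.9]) ((290.22735595703125, 323.1781005859375), (16.574115753173828, 302.20587158203125), 86.88494110107422)
green ([161, 175, 22, 22, 394], [171.5, 185.5]) ((171.5, 185.5), (21.0, 21.0), 90.0)
```

View pics/w1.png

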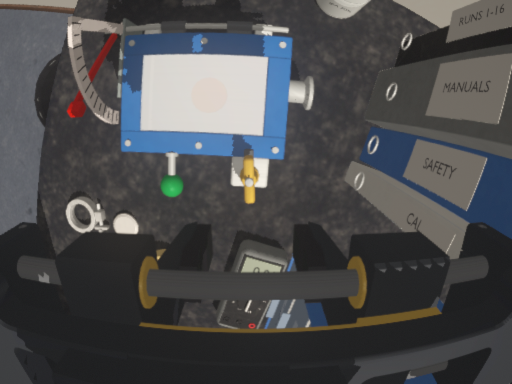

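The wrist view shows the nut at about (249,182), with its wings square to the closing line. The ball is at (171.5,185.5). Next I cross-check both positions with wrist rays.

```bash
cat >> h.py <<'E'
def wray(uv,s):
    c=optics.calibration("wrist"); f=192/np.tan(np.radians(c["vfov"]/2)); T=np.array(c["tool_from_camera"])
    x,y=uv[0]-c["cx"],uv[1]-c["cy"]; rr=np.hypot(x,y); th=rr/f
    d=np.array([np.sin(th)*x/rr,-np.sin(th)*y/rr,-np.cos(th)]); Q=R.from_quat(s['eef_rot']).as_matrix()
    return np.array(s['tool_pos'])+Q@T[:3,3],Q@T[:3,:3]@d
def wz(uv,s,z):
    o,d=wray(uv,s); return o+d*(z-o[2])/d[2]
E
python3 - <<'E'
from h import *
s=r.get_state()
print('ball',wz((171.5,185.5),s,.073),toC(wz((171.5,185.5),s,.073)))
print('nut',wz((249,180),s,.115),toC(wz((249,180),s,.115)),'ends',toC(wz((249,158),s,.115)),toC(wz((249,203),s,.115)))
for uv in((285,38),(130,42),(278,149),(126,144)): print(toC(wz(uv,s,.078)))
E
```

```text
ball [ 0.44944724 -0.04278993  0.073     ] [-101.09988389   31.91473091   74.        ]
nut [ 0.4918182  -0.12021449  0.115     ] [-79.20127591 -53.58563191 116.        ] ends [-58.43986078 -52.30214561 116.        ] [-101.73567447  -54.96651058  116.        ]
[ 63.57894467 -80.86213904  79.        ]
[57.2180042  83.79909714 79.        ]
[-53.17566266 -81.75366565  79.        ]
[-55.64783584  83.97635924  79.        ]
```

```bash
python3 -m pendant '[[0,-0.1,0.9,0,0,0],[0,0,0.9,0,0,0],[0,0,0.9,0,0,0],[0,0,0.9,0,0,0],[0,0,0.9,0,0,0]]' >/dev/null
python3 -m pendant '[[0,0,0.65,0,0,0],[0,0,0.65,0,0,0],[0,0,0,0,0,0]]' 
python3 -m pendant '[[0,0,0,0,0,0],[0,0,0,0,0,0],[0,0,0,0,0,0],[0,0,0,0,0,0],[0,0,0,0,0,0]]' -1 20
python3 -c "from h import *;go((-81,-55,112))"
```

```text
clock: 4.57
tool_pos: [0.4886, -0.1216, 0.1099]
eef_rot: [0.987, 0.163, -0.002, -0.001]
contact_force: [0.0, 0.3, 0.3]
opening: 0.497
finger_force: 0.0
clock: 4.98
tool_pos: [0.4903, -0.121, 0.1135]
eef_rot: [0.987, 0.163, 0.0, -0.001]
contact_force: [-1.6, 2.6, 7.8]
opening: 0.177
finger_force: 34.8
t 4.98 tcp [ 0.4903 -0.121   0.1135] chamber [-80.9 -54.  114.5] yYaw -1.244 tilt [0.    0.002] F [-1.6  2.6  7.8] op 0.177 ff 34.8 q7 -0.57
shift units [-0.01  0.04  0.1 ]
```

```bash
python3 -m pendant '[[0,0,0,0,0,0],[0,0,0,0,0,0],[0,0,0,0,0,0]]' -1 20
python3 - <<'E'
from h import *
st(); p,d=optics.snapshot("wrist"); cv2.imwrite("pics/w2.png",p[100:384])
E
```

```text
clock: 5.23
tool_pos: [0.4902, -0.121, 0.1135]
eef_rot: [0.987, 0.163, 0.0, -0.001]
contact_force: [-1.2, 2.7, 6.4]
opening: 0.173
finger_force: 34.5
t 5.23 tcp [ 0.4902 -0.121   0.1135] chamber [-80.9 -54.  114.5] yYaw -1.244 tilt [0.001 0.002] F [-1.2  2.7  6.4] op 0.173 ff 34.5 q7 -0.57
```

View pics/w2.png

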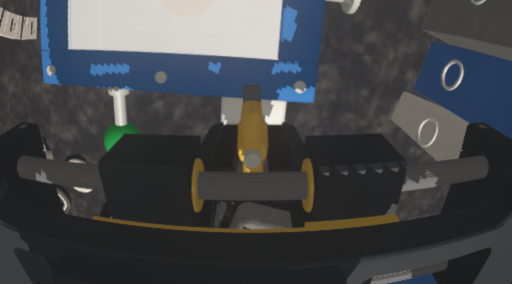

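```bash
for i in 1 2; do python3 -m pendant '[[0,0,0,0,0,-0.035],[0,0,0,0,0,-0.035],[0,0,0,0,0,-0.035],[0,0,0,0,0,-0.035],[0,0,0,0,0,-0.035]]'|sed -n '4p;6p'; done;  python3 -m pendant '[[0,0,0,0,0,-0.03],[0,0,0,0,0,-0.03],[0,0,0,0,0,0]]'
python3 -c "from h import *;st();print(r.get_state()['moment'])"
```

```text
contact_force: [-0.8, 1.3, 5.4]
finger_force: 34.3
contact_force: [1.4, 1.0, 4.5]
finger_force: 34.1
clock: 6.37
tool_pos: [0.4915, -0.122, 0.1135]
eef_rot: [0.691, 0.723, 0.001, 0.001]
contact_force: [1.2, 1.2, 6.8]
opening: 0.179
finger_force: 34.5
t 6.37 tcp [ 0.4915 -0.122   0.1135] chamber [-80.  -55.3 114.5] yYaw 0.046 tilt [0.003 0.   ] F [1.2 1.2 6.8] op 0.179 ff 34.5 q7 0.15
[ 0.28200343 -0.07179613 -0.00327686]
```

```bash
for i in 1 2 3; do python3 -m pendant '[[0,0,0,0,0,-0.01],[0,0,0,0,0,0]]'>/dev/null;
python3 -c "from h import *;st();print(r.get_state()['moment'])"; done
```

```text
t 6.53 tcp [ 0.4915 -0.1221  0.1135] chamber [-79.9 -55.3 114.5] yYaw 0.073 tilt [ 0.003 -0.   ] F [0.1 1.  6.3] op 0.18 ff 34.5 q7 0.17
[ 0.29513789 -0.11231629 -0.03211152]
t 6.7 tcp [ 0.4916 -0.1221  0.1135] chamber [-79.9 -55.3 114.5] yYaw 0.104 tilt [ 0.003 -0.   ] F [1.2 1.8 6.9] op 0.177 ff 34.2 q7 0.19
[ 0.33063218 -0.08515229 -0.20481719]
t 6.87 tcp [ 0.4916 -0.1223  0.1135] chamber [-79.9 -55.6 114.5] yYaw 0.135 tilt [ 0.004 -0.   ] F [0.7 1.3 6.3] op 0.178 ff 34.1 q7 0.21
[ 0.1843976  -0.04410942 -0.25303392]
```

```bash
python3 -m pendant '[[0,0,0,0,0,0],[0,0,0,0,0,0],[0,0,0,0,0,0]]' 0.1 20 >/dev/null
python3 -m pendant '[[0,0,-0.5,0,0,0],[0,0,-0.9,0,0,0],[0,0,-0.9,0,0,0],[0,0,0,0,0,0.0386],[0,0,0,0,0,0.0386]]'
for i in 1 2; do python3 -m pendant '[[0,0,0,0,0,0.0386],[0,0,0,0,0,0.0386],[0,0,0,0,0,0.0386],[0,0,0,0,0,0.0386],[0,0,0,0,0,0.0386]]' >/dev/null; done; python3 -m pendant '[[0,0,0,0,0,0]]' >/dev/null
python3 - <<'E'
from h import *
go((-101,30.5,80))
s=r.get_state();p,d=optics.snapshot("wrist"); cv2.imwrite("pics/w3.png",p)
for x in blobs(mask(p,'green'),40): print(x[:2]); print(toC(wz(x[1],s,.073)))
E
```

```text
clock: 7.53
tool_pos: [0.4907, -0.1227, 0.1711]
eef_rot: [0.746, 0.666, 0.001, 0.001]
contact_force: [-0.8, 0.0, -0.3]
opening: 0.549
finger_force: 0.0
t 8.45 tcp [ 0.4899 -0.1222  0.1697] chamber [-81.6 -55.1 170.7] yYaw -1.322 tilt [-0.001 -0.001] F [ 0.1 -0.3 -0.8] op 0.55 ff 0.0 q7 -0.69
shift units [-0.78 -3.42  3.63]
([135, 205, 30, 29, 701], [149.5, 219.2])
[-101.73957477   32.01049151   74.        ]
```

View pics/w3.png

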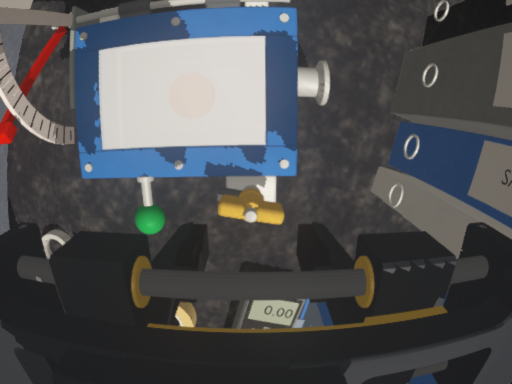

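The wings now lie along the hinge direction and the tongue is off the lid. The ball is at (149.5,219), at chamber (-101,31).

```bash
python3 -m pendant '[[-0.2,-0.86,0,0,0,0],[-0.2,-0.86,0,0,0,0],[-0.2,-0.86,0,0,0,0],[-0.2,-0.87,0,0,0,0],[0,0,0.9,0,0,0]]' >/dev/null
python3 -m pendant '[[0,0,0.9,0,0,0],[0,0,0.9,0,0,0],[0,0,0.88,0,0,0],[0,0,0,0,0,0],[0,0,0,0,0,0]]'
python3 -c "from h import *;go((-101,31,80))"
```

```text
clock: 9.33
tool_pos: [0.4486, -0.0438, 0.08]
eef_rot: [0.992, 0.127, -0.001, -0.001]
contact_force: [0.2, -1.2, 0.6]
opening: 0.548
finger_force: 0.0
t 9.33 tcp [ 0.4486 -0.0438  0.08  ] chamber [-102.2   31.1   81. ] yYaw -1.317 tilt [-0.002  0.001] F [ 0.2 -1.2  0.6] op 0.548 ff 0.0 q7 -0.7
shift units [0.05 0.   0.04]
```

```bash
python3 -m pendant '[[0.05,0,0,0,0,0],[0,0,0,0,0,0],[0,0,0,0,0,0],[0,0,0,0,0,0],[0,0,0,0,0,0]]' -1 25
python3 - <<'E'
from h import *
p,q=st(); c0=toC(p); off=c0-np.array([-101,30.5,74]); print('off',off)
prev=c0
for th in (.1,.2,.3,.4,.5,.6,.7,.742):
    l=np.array([73-174*np.cos(th),30.5,74+174*np.sin(th)])+off
    print(th,l.round(1),(q.T@Rz@(l-prev)/25).round(3)); prev=l
E
```

```text
clock: 9.75
tool_pos: [0.4511, -0.0433, 0.0813]
eef_rot: [0.992, 0.126, 0.001, 0.0]
contact_force: [-0.1, 1.0, 6.3]
opening: 0.277
finger_force: 25.0
t 9.75 tcp [ 0.4511 -0.0433  0.0813] chamber [-99.7  31.   82.3] yYaw -1.318 tilt [0.002 0.   ] F [-0.1  1.   6.3] op 0.277 ff 25.0 q7 -0.7
off [1.34681724 0.52861328 8.25513602]
0.1 [-98.8  31.   99.6] [ 0.036  0.    -0.695]
0.2 [-96.2  31.  116.8] [ 0.105  0.001 -0.688]
0.3 [-91.9  31.  133.7] [ 0.173  0.001 -0.674]
0.4 [-85.9  31.  150. ] [ 0.24   0.001 -0.653]
0.5 [-78.4  31.  165.7] [ 0.304  0.001 -0.626]
0.6 [-69.3  31.  180.5] [ 0.365  0.001 -0.592]
0.7 [-58.7  31.  194.3] [ 0.422  0.002 -0.553]
0.742 [-53.9  31.  199.8] [ 0.193  0.001 -0.219]
```

```bash
python3 -m pendant '[[0.01,0,-0.35,0,0,0],[0.03,0,-0.35,0,0,0],[0.04,0,-0.34,0,0,0],[0.06,0,-0.34,0,0,0],[0,0,0,0,0,0]]'
python3 - <<'E'
from h import *
st()
s=r.get_state();p,d=optics.snapshot("side")
for x in blobs(mask(p,'green')): print(x[:2])
E
```

```text
clock: 10.17
tool_pos: [0.4544, -0.0424, 0.1159]
eef_rot: [0.992, 0.126, 0.001, 0.0]
contact_force: [0.7, 0.6, -2.6]
opening: 0.275
finger_force: 25.0
t 10.17 tcp [ 0.4544 -0.0424  0.1159] chamber [-96.2  31.1 116.9] yYaw -1.318 tilt [ 0.002 -0.   ] F [ 0.7  0.6 -2.6] op 0.275 ff 25.0 q7 -0.72
```

Force is low and the TCP is following the arc, so I continue to just short of the pointer angle.

```bash
python3 -m pendant '[[0.08,0,-0.34,0,0,0],[0.09,0,-0.33,0,0,0],[0.11,0,-0.33,0,0,0],[0.13,0,-0.32,0,0,0],[0.15,0,-0.32,0,0,0]]' | grep cont
python3 -m pendant '[[0.16,0,-0.31,0,0,0],[0.17,0,-0.3,0,0,0],[0.19,0,-0.29,0,0,0],[0.2,0,-0.28,0,0,0],[0.21,0,-0.27,0,0,0]]' |grep cont
python3 -m pendant '[[0.1,0,-0.12,0,0,0],[0,0,0,0,0,0],[0,0,0,0,0,0]]'
python3 - <<'E'
from h import *
st()
for n in("scene","side"):
    p,d=optics.snapshot(n); cv2.imwrite(f"pics/{n}1.png",p); np.savez(f"{n}1.npz",p=p,d=d)
    for x in blobs(mask(p,'green'),8): print(n,x[:2])
    for x in blobs(mask(p,'red','red2'),20): print(n,x[:2])
a=cv2.imread('pics/scene1.png')[130:270,205:375]; b=cv2.imread('pics/side1.png')[120:260,230:370]
f=lambda i:cv2.resize(i,None,fx=2.5,fy=4,interpolation=cv2.INTER_CUBIC)
f=lambda i:cv2.resize(i,(396,396*140//i.shape[1]*1),interpolation=cv2.INTER_CUBIC)
A,B=f(a),f(b); h=max(A.shape[0],B.shape[0]); pad=lambda i:cv2.copyMakeBorder(i,0,h-i.shape[0],0,4,0)
cv2.imwrite('pics/both1.png',np.hstack([pad(A),pad(B)]))
E
```

```text
contact_force: [0.4, -0.9, -2.6]
contact_force: [-0.5, 0.4, -3.3]
clock: 11.3
tool_pos: [0.4913, -0.0328, 0.1946]
eef_rot: [0.992, 0.126, -0.001, -0.0]
contact_force: [-1.4, -0.7, -1.1]
opening: 0.275
finger_force: 25.0
t 11.3 tcp [ 0.4913 -0.0328  0.1946] chamber [-58.1  31.3 195.6] yYaw -1.318 tilt [-0.002  0.   ] F [-1.4 -0.7 -1.1] op 0.275 ff 25.0 q7 -0.84
scene ([311, 166, 10, 16, 121], [315.3, 173.3])
scene ([238, 124, 12, 13, 141], [243.4, 130.0])
scene ([226, 193, 42, 26, 199], [247.9, 204.9])
scene ([475, 289, 7, 5, 29], [478.1, 290.9])
side ([190, 125, 14, 15, 181], [196.5, 132.1])
side ([250, 192, 55, 37, 224], [280.0, 209.5])
```

View pics/both1.png

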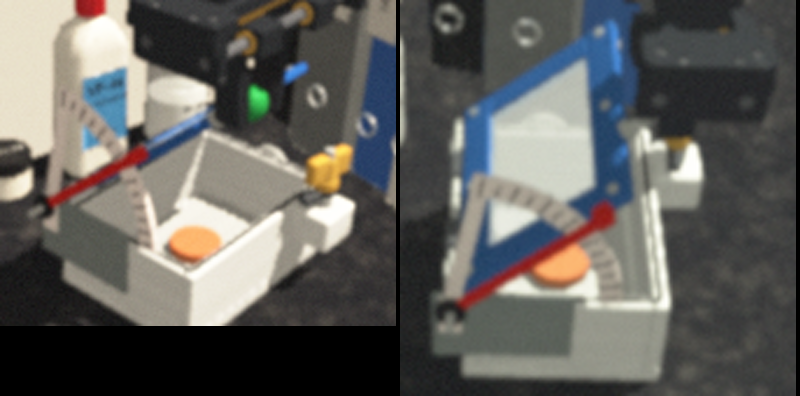

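The lid is up, the pointer has not moved, and the tongue is clear. Next I measure the lid and the pointer in the same views.

Run:
```python
from h import *
def cast(n,uv,y):
    o,d=ray(n,uv); oc=toC(o); dc=Rz.T@d*1000; return (oc+dc*(y-oc[1])/dc[1])[[0,2]]-[73,74]
for n in("scene","side"):
    p=np.load(n+"1.npz")['p']; b=[x for x in blobs(mask(p,'red','red2')) if x[0][1]>185 and x[0][0]<300][0]
    v,u=np.nonzero(b[2]); t=np.array([cast(n,x,99) for x in zip(u,v)],np.float32); rr=np.hypot(*t.T); a=np.arctan2(t[:,1],-t[:,0])
    l=cv2.fitLine(t,cv2.DIST_HUBER,0,.01,.01).ravel()
    print(n,'ptr slope',np.arctan(-l[1]/l[0]).round(3),[(k,a[(rr>k)&(rr<k+20)].mean().round(3)) for k in(40,60,80,100)],rr.max())
p=np.load("scene1.npz")['p']; m=mask(p,'blue')
for y in (90,):
  v,u=np.nonzero(m); k=(u>215)&(u<300)&(v>170)&(v<225); t=np.array([cast("scene",x,y) for x in zip(u[k],v[k])]); rr=np.hypot(*t.T); a=np.arctan2(t[:,1],-t[:,0])
  for q in range(20,160,10):
    s=(rr>q)&(rr<q+10)&(abs(a-.7)<.25)
    if s.sum()>3: print(q,s.sum(),'perp mid',((rr*np.sin(a-.705))[s]).min().round(1),((rr*np.sin(a-.705))[s]).max().round(1))
# lid front corners via two views, eye estimate from crop: side front +y lower corner / scene
```

```text
scene ptr slope 0.736 [(40, np.float32(0.751)), (60, np.float32(0.739)), (80, np.float32(0.744)), (100, np.float32(0.74))] 130.69344
side ptr slope 0.754 [(40, np.float32(0.731)), (60, np.float32(0.732)), (80, np.float32(0.733)), (100, np.float32(0.734))] 127.35118
120 8 perp mid -2.0 3.1
130 13 perp mid -1.7 3.2
140 14 perp mid -1.0 4.1
150 14 perp mid -0.0 4.2
```

```bash
python3 -m pendant '[[0.07,0,-0.08,0,0,0],[0.08,0,-0.09,0,0,0],[0,0,0,0,0,0],[0,0,0,0,0,0],[0,0,0,0,0,0]]'>/dev/null 
python3 -m pendant '[[0,0,0,0,0,0],[0,0,0,0,0,0],[0,0,0,0,0,0]]'>/dev/null
python3 - <<'E'
from h import *
p,q=st(); c=toC(p); d=c-[-99.7,31,82.3]; print('chord th',2*np.arcsin(np.hypot(d[0],d[2])/348),'dir th',2*np.arctan2(d[0],d[2]),np.abs(r.get_state()['qd']).max())
def cast(n,uv,y):
    o,d=ray(n,uv); oc=toC(o); dc=Rz.T@d*1000; return (oc+dc*(y-oc[1])/dc[1])[[0,2]]-[73,74]
p,_=optics.snapshot("scene"); s2,_=optics.snapshot("side")
for n,i,y in(("scene",p,90),):
  v,u=np.nonzero(mask(i,'blue')); k=(u>215)&(u<300)&(v>160)&(v<225); t=np.array([cast(n,x,y) for x in zip(u[k],v[k])]); rr=np.hypot(*t.T); a=np.arctan2(t[:,1],-t[:,0])
  for q in range(110,160,10):
    s=(rr>q)&(rr<q+10)&(abs(a-.7)<.25); w=(rr*np.sin(a-.74))[s]
    if s.sum()>3: print(q,s.sum(),'perp',w.min().round(1),w.max().round(1),a[s].mean().round(3))
for n,i in(("scene",p),("side",s2)): print(n,[x[:2] for x in blobs(mask(i,'red','red2'),100)])
cv2.imwrite('pics/fin.png',cv2.resize(p[140:250,205:355],None,fx=5,fy=5,interpolation=cv2.INTER_CUBIC))
E
```

```text
t 12.07 tcp [ 0.4955 -0.0317  0.1993] chamber [-53.7  31.2 200.3] yYaw -1.318 tilt [-0.001  0.   ] F [-4.5 -1.   1.3] op 0.277 ff 25.0 q7 -0.84
chord th 0.7451713814047712 dir th 0.7427645741290623 0.0016815868018964244
120 7 perp -1.4 3.6 0.749
130 16 perp -2.3 2.8 0.742
140 12 perp -1.0 3.8 0.75
150 15 perp -1.2 3.7 0.749
scene [([238, 124, 12, 13, 142], [243.4, 130.0]), ([226, 193, 43, 26, 203], [248.1, 204.9])]
side [([190, 125, 14, 16, 184], [196.5, 132.1]), ([250, 192, 55, 37, 206], [280.3, 209.4])]
```

View pics/fin.png

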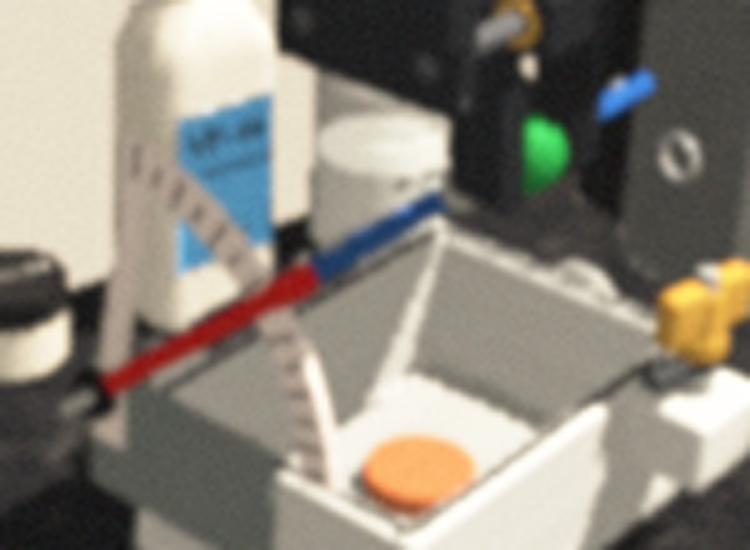

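The lid's edge runs straight on from the pointer at about 0.743 rad, against 0.74 for the pointer. The ball is held and at rest, and the pointer has not moved, so I hand in.

```bash
python3 -c "from plant import r;print(r.finish_job())"
```

```text
the job is handed in; nothing more can be done
None
```

The job is handed in: the wing nut is turned to its stop, and the lid is held at rest by its ball at about 0.743 rad, in line with the red pointer (measured at about 0.74 rad), which has not moved.

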